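# Hang the recipe-card holder over the rack's bar

## Robot

A 6-joint arm with a two-finger parallel gripper is mounted at the origin on a cart in front of the work surface, level with it; the furniture and walls round the work are solid. World frame = base frame: x ahead of the robot, y to its left, z up, the work surface at z = 0. Lengths are in m, angles in rad, forces in N, time in s.
With the tool pointing down it reaches from about 0.35 to 0.775 m from the base axis. Payload 7.3 kg.
Tool frame: the origin (TCP) lies at the centre of the arm's flange, where the gripper is bolted on; the fingertips stand 178 mm ahead of it and the grasp point (between the pads) lies 159 mm ahead of it; z points along the fingers, y is the line along which they close (so a half turn about z gives the same grasp; the last joint's range is limited). The gripper opens to 92 mm and grips with 3 to 60 N. Pads are 19 mm wide; open, the fingers measure 130 mm over their backs; the gripper's body (75 mm by 190 mm) begins 47 mm behind the grasp point.
Start: joints at [-1.369, 0.342, 1.524, -0, 1.275, -0.146], TCP at [0.179, -0.494, 0.405] pointing down, gripper open.
Joint ranges: [-2.53, 2.53], [-0.77, 2.02], [0.04, 2.7], [-1, 4.14], [0.28, 2.66], [-3.11, 3.11]. Speed limits (rad/s): [2.57, 2.57, 3.14, 3.14, 3.14, 3.14].

## Interface

Orientations are given as [roll, pitch, yaw] about the fixed x, y, z axes, in that order (R = Rz(yaw) Ry(pitch) Rx(roll)).
In Python, from cell import telemetry, vision, ticket gives the robot as it stands.
- The arm moves only by the shell command python3 -m crank 'ROWS' [FORCE]. ROWS is JSON, a list of rows, each a list of 5 numbers: the gripper command: -1 is shut, 1 is fully open, values between are in proportion, then the shift along the tool's x, y, z in mm, then the turn about the tool's z in rad. In form: [[fingers, dx, dy, dz, roll], ...]. A call has 1 to 12 rows; each row is the pose to reach, as a shift and turn from the pose commanded when the call began, along the tool's axes at that moment; what a row does not reach only later rows make up. A row lasts 1/12 s, in which the tool goes at most 41.7 mm and 7.16 degrees, less where a joint would pass 70% of its speed; a pose out of reach is approached as far as the arm can. A call with a gripper value outside its range is refused whole. The fingers move at their own pace and stop on an object; FORCE is the grip in N (left out, the last holds). Time passes only in rows, so rows that repeat a pose let the fingers close. It gives the time, the measured TCP pose, the force, the opening and the grip force at its end, in the units of the state.
- telemetry.observe(): the state, without advancing time (a new reading comes with each control period).
- vision.read_camera(name): name is "scene" or "top" or "wrist"; returns (picture, depth): 480x640x3 uint8, red, green, blue; 480x640 float32, m along the optical axis (not along the pixel's ray), 0 where there is no reading.
- vision.get_calibration(name): a dict with "camera_matrix" (3x3 intrinsics, pixels), "rvec" (rotation vector, rad) and "tvec" (3), from world to camera coordinates, as OpenCV has them. Camera axes: x right, y down, z forward; pixel columns grow to the right and rows downward; lengths in m; the calibration is good to about 2 mm. The wrist camera is an equidistant fisheye: a pixel r from the principal point sees the ray r / f radians off the axis. A picture is of the moment at which its call begins: read the wrist's pose just before it. get_calibration takes no time and is no camera call; for the wrist camera it gives the pose at the moment of the call.
- ticket.hand_in(): hands the job in; it is judged then, once.
The state is a dict: "time": time; "qpos": joint angles; "qvel": joint speeds; "joint_efforts": joint torques, N m; "tool_pos": TCP position; "tool_rot": TCP orientation; "contact_force": force on the tool from outside, world axes, zero at the start; "torque": the same for the moment, N m; "opening": finger opening in m; "grip_force": force on a finger pad.
Only numpy, scipy, OpenCV 4.12 (cv2) and the standard library are available. Lean on these libraries where they do the work, as an engineer would, in place of code of your own. Each camera call takes 0.05 s, during which the arm holds its last target. There are 200 camera calls.

## Task

The bent-metal recipe-card holder lies on its side on the worktop. Turn it upright and hang it over the bar of the wooden counter rack, one leg on either side of the bar and fully down on it, with its card ledge on the side of the rack that faces the robot. Set it down gently, never letting it drop, and leave the pepper mill, salt cellar, spice jar and kitchen timer standing where they are.

Things in the scene. Friction and masses are not known exactly. Their poses are not given: they have to be found in the camera images.
- holder: Loose recipe-card holder (0.16 kg): 4 mm aluminium sheet bent to an inverted U. Upright: z up, y along its length, -x its front. Origin at its middle: feet z -49, top +49 mm, length y +-33, outside x +-22, 36 mm clear between the flat parallel legs; ends open. Starts lying on its back leg: -x up, z level, at 1.37 to 2.37 rad from world +x (left), origin 22 mm above the worktop.
- holder_ridge (a point): Middle of the inner face of the holder's top, 45 mm from the holder's origin along its z; axes as the holder. This face rests on the bar when hung. The holder stands stably on its feet. The legs are flat up to z +37; from there 45 degree bends lead to a flat top, 19 mm wide, inner face z +45, outer +49.
- holder_ledge (a point): Middle of the lip of the card ledge on the front leg, at (-39.5, 0, -35) mm from the holder's origin; axes as the holder. The ledge, over the whole length, is a 3 mm shelf at z -41 to -38 reaching out to x -41, with a 3 mm lip at its edge up to z -28.
- rack: Wooden counter rack, fixed: base 104 x 134 mm, 16 mm high; two cheeks 90 mm wide in x, 12 mm thick, inner faces at y +-47 mm, rounded tops to z 160 mm; a steel bar between them. Origin: centre of its underside. z up, y along the bar, -x the side facing the robot (turned up to 0.45 rad). It stands left or right, the holder on the other side.
- rack_bar (a point): Middle of the steel bar: 12 mm diameter, 94 mm long between the cheeks, axis 130 mm above the worktop; axes as the rack. The base below the bar is 114 mm under its axis. Wall cabinets overhang the worktop beyond x 0.62 m, from 0.45 m up.
- pepper_mill: Dark wooden pepper mill, standing loose, 58 mm diameter, 150 mm high; origin at the centre of its underside, z up. Must stay.
- salt_cellar: Round wooden salt cellar, standing loose, 67 mm diameter, 60 mm high; origin at the centre of its underside, z up. Must stay.
- spice_jar: Glass spice jar with a dark cap, standing loose, 41 mm diameter, 105 mm high; origin at the centre of its underside, z up. Must stay.
- kitchen_timer: Round kitchen timer with a red dial, standing loose, 63 mm diameter, 47 mm high; origin at the centre of its underside, z up. Must stay.
Not all that is in view belongs to the job. Several things have the shape of the rack; the one meant has the colours described above.

How it is judged:
By the outcome, as a careful person would: the job done as asked, in the order asked, and still so for the second after the job is handed in, with the robot touching nothing.
It also fails if it takes over 62 s, if anything falls off the work surface, if the arm or the gripper's body presses on something with over 40 N, if the wrist force passes 120 N, or if a joint passes its speed limit or range.

## Working session

There is one attempt and no reset: what is moved stays moved. The work goes in short steps, Python scripts to look and compute and a shell command to move; the robot and the scene stay as the last step left them, time stands still between calls to the robot, and variables do not carry over. Pictures are saved under pics/ and viewed, at most 11 in all, crops included, and the job is handed in when it is done.

```bash
ls; mkdir -p pics
cat > h.py <<'E'
import numpy as np, cv2
from cell import telemetry, vision, ticket
from scipy.spatial.transform import Rotation as R
def cloud(name):
    im,d=vision.read_camera(name); c=vision.get_calibration(name)
    K=np.array(c["camera_matrix"]); r=cv2.Rodrigues(np.array(c["rvec"],float).reshape(3,1))[0]; t=np.array(c["tvec"]).ravel()
    v,u=np.mgrid[:480,:640]
    p=np.stack([(u-K[0,2])/K[0,0]*d,(v-K[1,2])/K[1,1]*d,d],-1)
    w=(p-t)@r; w[d==0]=np.nan
    return im,w
def project(name,P):
    c=vision.get_calibration(name)
    return cv2.projectPoints(np.array(P,float).reshape(-1,1,3),np.array(c["rvec"],float),np.array(c["tvec"],float),np.array(c["camera_matrix"]),None)[0].reshape(-1,2)
E
python3 - <<'E'
from h import *
for n in("scene","top"):
    im,w=cloud(n); cv2.imwrite(f"pics/{n}0.png",im[...,::-1]); np.savez(f"{n}0.npz",im=im,w=w)
s=telemetry.observe(); print(s)
E
```

```text
pics
{'time': 0.1, 'qpos': array([-1.36900408e+00,  3.42611773e-01,  1.52487729e+00,  1.04176336e-05,
        1.27540211e+00, -1.46012468e-01]), 'qvel': array([ 0.00034438, -0.00117779, -0.00270195, -0.00372741, -0.00182116,
        0.000568  ]), 'joint_efforts': array([ 1.88272432e-03, -4.32003844e+01, -2.44696462e+01,  7.18712993e-02,
        5.26020722e-02, -5.24283030e-05]), 'tool_pos': array([ 0.17893113, -0.49344531,  0.40415116]), 'tool_rot': array([-3.14030940e+00, -1.98783614e-04,  3.47801544e-01]), 'contact_force': array([ 0.36283739, -0.15932206,  0.08057757]), 'torque': array([ 0.01040513, -0.02459787,  0.03275268]), 'grip_force': 0.0, 'opening': 0.09182361834370084}
```

View pics/scene0.png

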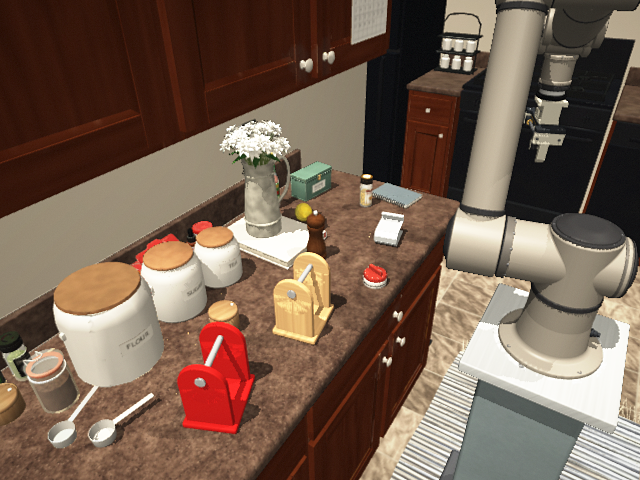

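View pics/top0.png

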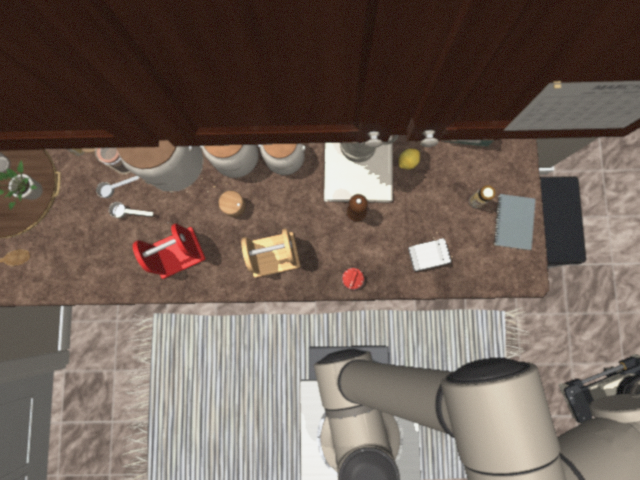

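Rack candidates: the red one (scene 215,385 / top 170,250), and the natural wood one with a steel bar (scene 305,300 / top 270,253). I choose the wooden one. Holder candidates: the bright bent sheet (scene 390,228 / top 430,255) and the flat grey-blue notebook (scene 397,194 / top 516,222). I choose the bent sheet. The timer is at top (353,279), the mill at (358,208), the salt cellar at (231,203) and the jar at (485,195).

Run:
```python
from h import *
S=np.load("scene0.npz");T=np.load("top0.npz")
a=cv2.resize(S["im"][195:265,350:450],(571,400),interpolation=cv2.INTER_CUBIC)
b=cv2.resize(T["im"][225:285,230:460],(800,209),interpolation=cv2.INTER_CUBIC)
o=np.zeros((600,800,3),np.uint8);o[:400,:571]=a;o[400:,:]=b[:200];cv2.imwrite("pics/crop.png",o[...,::-1])
w=np.concatenate([T["w"].reshape(-1,3),S["w"].reshape(-1,3)]);src=np.r_[np.zeros(307200),np.ones(307200)]
def box(u0,u1,v0,v1): return T["w"][v0:v1,u0:u1].reshape(-1,3)
def rep(n,p,z0,z1):
    p=p[(p[:,2]>z0)&(p[:,2]<z1)]
    if len(p)<5: print(n,len(p));return
    r=cv2.minAreaRect((p[:,:2]*1000).astype(np.float32)); print(n,len(p),"c",np.round(r[0],1),"size",np.round(r[1],1),"ang",round(r[2],1),"z",np.round(np.percentile(p[:,2],[2,50,98])*1000,1))
h=box(400,460,230,280)
for z in((.01,.03),(.034,.05),(.05,.075),(.01,.08)): rep("holder",h,*z)
k=box(235,305,225,285)
for z in((.008,.022),(.12,.14),(.14,.17)): rep("rack",k,*z)
for n,b in dict(timer=(338,368,264,294),mill=(343,373,190,225),salt=(215,247,188,218),jar=(465,500,180,212)).items(): rep(n,box(*b),.03,.2)
# same from scene cam, selecting by world box
for n,c in dict(holder=(430,255),rack=(270,255)).items():
    c0=np.nanmedian(T["w"][c[1]-3:c[1]+4,c[0]-3:c[0]+4].reshape(-1,3),0); print(n,c0)
    p=S["w"].reshape(-1,3); p=p[np.linalg.norm(p[:,:2]-c0[:2],axis=1)<(.07 if n=="holder" else .1)]
    for z in((.034,.05),(.05,.075)) if n=="holder" else ((.008,.02),(.12,.14),(.14,.17)): rep("S "+n,p,*z)
```

```text
holder 38 c [ 478.3 -155.1] size [63.8  5.8] ang 13.2 z [12.8 21.8 29.8]
holder 713 c [ 489.2 -201.7] size [65.8 96.8] ang 12.2 z [35.3 42.  46.8]
holder 118 c [ 496.2 -234.2] size [64.6 13.9] ang 12.2 z [56.5 60.8 66. ]
holder 908 c [ 488.9 -200.4] size [65.8 99.4] ang 12.2 z [21.6 42.1 63.1]
rack 1120 c [500.5 233.7] size [104.3 132.9] ang 11.2 z [ 9.4 14.4 19.6]
rack 285 c [499.6 233.4] size [ 87.8 125.4] ang 10.6 z [122.4 133.3 139.2]
rack 293 c [499.8 231.9] size [ 71.9 121.7] ang 10.5 z [141.3 153.7 161.1]
timer 209 c [426.8  11.7] size [51.7 54. ] ang 77.2 z [30.1 32.5 48.1]
mill 414 c [626.7  -1.3] size [67.3 50.1] ang 7.7 z [ 31.6 128.2 145.5]
salt 491 c [644.3 347.5] size [67.8 65.1] ang 43.2 z [35.1 55.6 61.4]
jar 335 c [ 643.1 -346.3] size [39.7 40.4] ang 63.5 z [ 33.1  99.9 106.8]
holder [ 0.48512116 -0.2019238   0.04230911]
S holder 436 c [ 485.5 -200.7] size [66.5 95.9] ang 12.5 z [35.1 43.1 48.3]
S holder 88 c [ 493.1 -238.4] size [64.8 21.8] ang 12.1 z [50.5 61.2 65.2]
rack [0.49694043 0.24149491 0.01379643]
S rack 698 c [495.7 233.9] size [103.6 133.8] ang 10.3 z [ 8.7 15.2 19.2]
S rack 629 c [496.3 234.5] size [ 87.  126.9] ang 11.4 z [120.5 131.8 139.5]
S rack 508 c [494.5 231.5] size [ 74.9 125.7] ang 10.0 z [140.3 150.1 160.3]
```

View pics/crop.png

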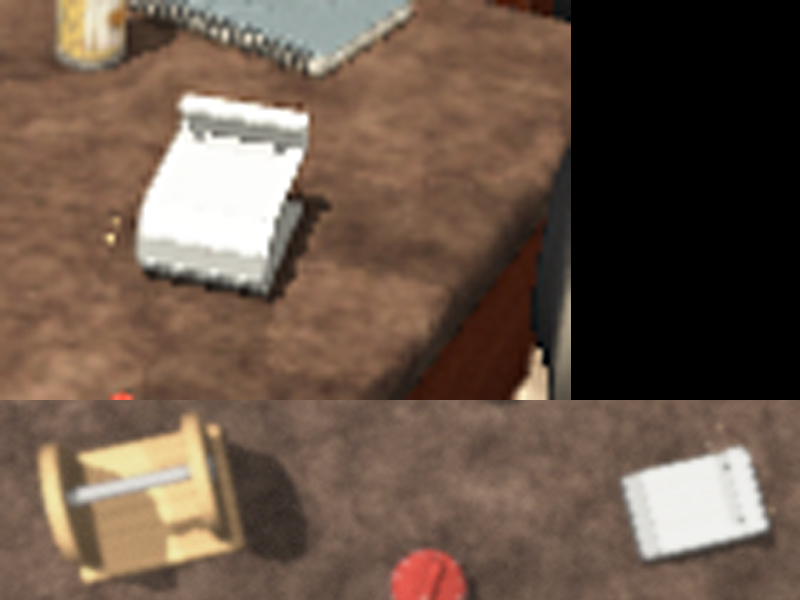

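The crop confirms the holder: the ledge lip faces right and the bent top faces left. It lies with its z at about 102°. The wooden rack has a steel bar and is turned about 10.6°. The measured sizes match the given ones.

Plan:
1. Grip the holder across its ends near the top.
2. Pivot it upright about its feet.
3. Regrip it across the legs.
4. Turn it −92° and hang it.

```bash
cat >> h.py <<'E'
def delta(target, yaw):  # mm, rad: target TCP in world -> row shift in the tool's axes
    s=telemetry.observe(); m=R.from_euler("xyz",s["tool_rot"]).as_matrix()
    y=s["tool_rot"][2]; d=m.T@(np.array(target)-s["tool_pos"]*1000)
    print("t",round(s["time"],2),"pos",np.round(s["tool_pos"]*1000,1),"rot",np.round(s["tool_rot"],3),"q",np.round(s["qpos"],2),"F",np.round(s["contact_force"],1),"open",round(s["opening"]*1000,1),"grip",round(s["grip_force"],1))
    print("row d",np.round(d,1),"roll",round(-((yaw-y+np.pi)%(2*np.pi)-np.pi),3))
E
python3 -c "
from h import *
delta([479.7,-165,330],1.784)"
python3 -m crank '[[1,395,-206,0,-1.436],[1,395,-206,0,-1.436],[1,395,-206,0,-1.436],[1,395,-206,0,-1.436],[1,395,-206,0,-1.436],[1,395,-206,0,-1.436],[1,395,-206,40,-1.436],[1,395,-206,75,-1.436],[1,395,-206,75,-1.436],[1,395,-206,75,-1.436],[1,395,-206,75,-1.436],[1,395,-206,75,-1.436]]' 4
python3 -c "
from h import *
delta([479.7,-165,181.5],1.784)"
```

```text
t 0.1 pos [ 178.9 -493.4  404.2] rot [-3.14  -0.     0.348] q [-1.37  0.34  1.52  0.    1.28 -0.15] F [ 0.4 -0.2  0.1] open 91.8 grip 0.0
row d [ 394.7 -206.2   74.5] roll -1.436
time: 1.1
tool_pos: [0.4823, -0.1606, 0.3265]
tool_rot: [-3.139, -0.004, 1.795]
contact_force: [-2.8, 0.4, -0.0]
opening: 0.0915
grip_force: 0.0
t 1.1 pos [ 482.3 -160.6  326.5] rot [-3.139 -0.004  1.795] q [-0.47  0.39  1.68  0.    1.07 -0.7 ] F [-2.8  0.4 -0. ] open 91.5 grip 0.0
row d [ -4.4  -3.1 145. ] roll 0.011
```

```bash
python3 -m crank '[[1,0,0,40,0],[1,0,0,70,0],[1,0,0,70,0],[1,0,0,70,0]]'
python3 - <<'E'
from h import *
delta([479.7,-165,181.5],1.784)
im,w=cloud("scene");cv2.imwrite("pics/s1.png",cv2.resize(im[150:300,300:500],(800,600))[...,::-1])
im,_=vision.read_camera("wrist");cv2.imwrite("pics/w1.png",im[...,::-1])
E
```

```text
time: 1.43
tool_pos: [0.4798, -0.1651, 0.2588]
tool_rot: [-3.138, -0.002, 1.784]
contact_force: [-0.8, -0.6, 0.5]
opening: 0.092
grip_force: 0.0
t 1.43 pos [ 479.8 -165.1  258.8] rot [-3.138e+00 -2.000e-03  1.784e+00] q [-0.48  0.48  1.76 -0.    0.9  -0.7 ] F [-0.8 -0.6  0.5] open 92.0 grip 0.0
row d [-0.1  0.2 77.3] roll -0.0
```

View pics/w1.png

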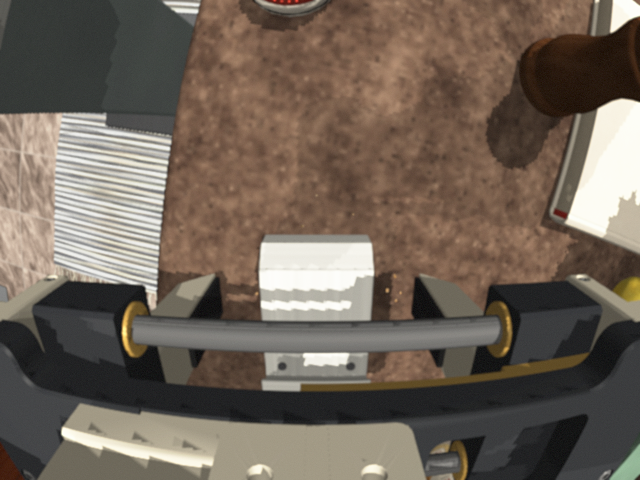

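The wrist picture shows the holder's top (columns 262–373, rows 235–380) centred between the open fingers (columns 220–415). I'll descend and grip lightly.

```bash
python3 -m crank '[[1,0,0,35,0],[1,0,0,65,0],[1,0,0,77,0],[1,0,0,77,0],[1,0,0,77,0],[-1,0,0,77,0],[-1,0,0,77,0],[-1,0,0,77,0],[-1,0,0,77,0],[-1,0,0,77,0],[-1,0,0,77,0],[-1,0,0,77,0]]' 4
python3 -c "
from h import *
delta([479.7,-165,181.5],1.784)
import math
ph0=math.atan2(22,86);r=math.hypot(22,86)
for a in range(0,91,10): print(a,round(r*math.cos(ph0+math.radians(a))-86,1),round(22-r*math.sin(ph0+math.radians(a)),1))"
```

```text
time: 2.53
tool_pos: [0.4803, -0.1654, 0.1835]
tool_rot: [3.141, 0.001, 1.784]
contact_force: [-1.4, 0.7, 6.5]
opening: 0.0661
grip_force: 4.0
t 2.53 pos [ 480.3 -165.4  183.5] rot [3.141e+00 1.000e-03 1.784e+00] q [-0.48  0.6   1.82 -0.    0.72 -0.7 ] F [-1.4  0.7  6.5] open 66.1 grip 4.0
row d [ 0.5 -0.5  2. ] roll -0.0
0 0.0 0.0
10 -5.1 -14.6
20 -12.7 -28.1
30 -22.5 -40.1
40 -34.3 -50.1
50 -47.6 -58.0
60 -62.1 -63.5
70 -77.3 -66.3
80 -92.7 -66.5
90 -108.0 -64.0
```

```bash
python3 -m crank '[[-1,-1,0,-5,0],[-1,-3,0,-10,0],[-1,-5,0,-15,0],[-1,-9,0,-22,0],[-1,-13,0,-28,0],[-1,-18,0,-34,0],[-1,-22,0,-40,0],[-1,-28,0,-45,0],[-1,-34,0,-50,0],[-1,-34,0,-50,0],[-1,-34,0,-50,0]]' 4
python3 - <<'E'
from h import *
delta([479.7,-165,181.5],1.784)
im,w=cloud("scene");cv2.imwrite("pics/s2.png",cv2.resize(im[160:280,330:490],(800,600))[...,::-1])
E
```

```text
time: 3.45
tool_pos: [0.4875, -0.1989, 0.2332]
tool_rot: [3.14, 0.001, 1.783]
contact_force: [1.4, 1.0, 1.5]
opening: 0.066
grip_force: 4.0
t 3.45 pos [ 487.5 -198.9  233.2] rot [3.140e+00 1.000e-03 1.783e+00] q [-0.53  0.55  1.73  0.    0.86 -0.75] F [1.4 1.  1.5] open 66.0 grip 4.0
row d [34.9 -0.6 51.7] roll -0.001
```

View pics/s2.png

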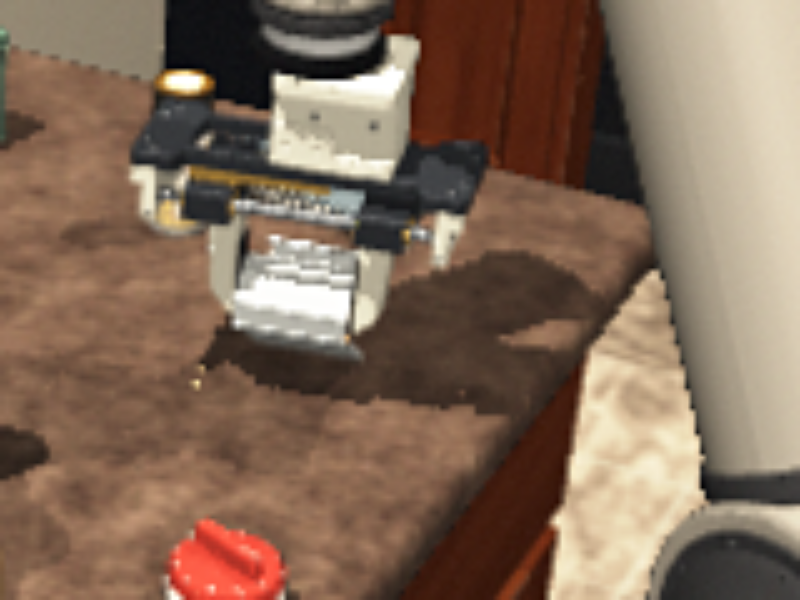

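The holder (rows 240–360 of the crop) was lifted level without pivoting, because pad friction is holding it. I'll reduce the grip to 3 N and shake it a little.

```bash
python3 -m crank '[[-1,0,0,0,0],[-1,0,0,0,0],[-1,0,0,-10,0],[-1,0,0,0,0],[-1,0,0,-10,0],[-1,0,0,0,0],[-1,0,0,-10,0],[-1,0,0,0,0],[-1,0,0,0,0]]' 3
cat > chk.py <<'E'
from h import *
def pts(name="scene"):
    im,w=cloud(name); s=telemetry.observe(); m=R.from_euler("xyz",s["tool_rot"]).as_matrix()
    p=(w.reshape(-1,3)-s["tool_pos"])@m*1000; p[:,2]-=159
    wz=w.reshape(-1,3)[:,2]; sat=im.reshape(-1,3).max(1).astype(int)-im.reshape(-1,3).min(1)
    k=(abs(p[:,1])<30)&(abs(p[:,0])<120)&(wz>.006)&(p[:,2]>-40)&(sat<25)
    return p[k]   # tool frame about the grasp point: x along holder z dir, z down
def prof(name="scene"):
    p=pts(name)
    for a in range(-110,60,10):
        q=p[(p[:,0]>=a)&(p[:,0]<a+10)]
        if len(q)>3: print(a,len(q),np.round(-np.percentile(q[:,2],[5,50,95])))
E
python3 -c "
from chk import *
delta([479.7,-165,181.5],1.784); prof(); print(); prof('top')"
```

```text
time: 4.25
tool_pos: [0.4875, -0.1985, 0.2323]
tool_rot: [3.141, 0.0, 1.784]
contact_force: [1.7, 0.8, 0.6]
opening: 0.0657
grip_force: 3.0
t 4.25 pos [ 487.5 -198.5  232.3] rot [3.141 0.    1.784] q [-0.53  0.55  1.73  0.    0.86 -0.75] F [1.7 0.8 0.6] open 65.7 grip 3.0
row d [34.4 -0.6 50.8] roll -0.0
-40 4 [-26. -33. -39.]
-20 6 [ -6. -65. -67.]
-10 47 [-49. -58. -65.]
0 78 [ 25. -40. -51.]
10 119 [ 26.  17. -35.]
20 182 [ 21.   8. -18.]
30 71 [16.  3. -5.]

20 25 [22. 15. 12.]
30 44 [17.  5. -5.]
```

The holder has swung to about 40–50° and its foot is on the worktop. I'll continue the arc.

```bash
python3 -m crank '[[-1,-7,0,-4,0],[-1,-13,0,-8,0],[-1,-20,0,-11,0],[-1,-28,0,-13,0],[-1,-35,0,-15,0],[-1,-43,0,-16,0],[-1,-51,0,-16,0],[-1,-58,0,-16,0],[-1,-66,0,-15,0],[-1,-73,0,-14,0],[-1,-73,0,-14,0],[-1,-73,0,-14,0]]' 3
python3 - <<'E'
from chk import *
delta([479.7,-165,181.5],1.784); prof(); print(); prof('top')
im,w=cloud("scene");cv2.imwrite("pics/s3.png",cv2.resize(im[160:280,330:490],(800,600))[...,::-1])
E
```

```text
time: 5.35
tool_pos: [0.5026, -0.2702, 0.2464]
tool_rot: [-3.141, -0.001, 1.783]
contact_force: [-0.3, 0.3, -1.5]
opening: 0.0659
grip_force: 3.0
t 5.35 pos [ 502.6 -270.2  246.4] rot [-3.141e+00 -1.000e-03  1.783e+00] q [-0.63  0.59  1.59  0.    0.96 -0.84] F [-0.3  0.3 -1.5] open 65.9 grip 3.0
row d [107.6  -0.2  64.9] roll -0.001
-20 4 [ 13. -14. -67.]
-10 63 [ 22. -66. -74.]
0 82 [ 24. -49. -63.]
10 121 [ 25. -25. -42.]
20 182 [ 22.   7. -24.]
30 88 [17.  3. -5.]

10 11 [27. 24. 22.]
20 53 [22. 18. 14.]
30 70 [17.  7. -1.]
```

View pics/s3.png

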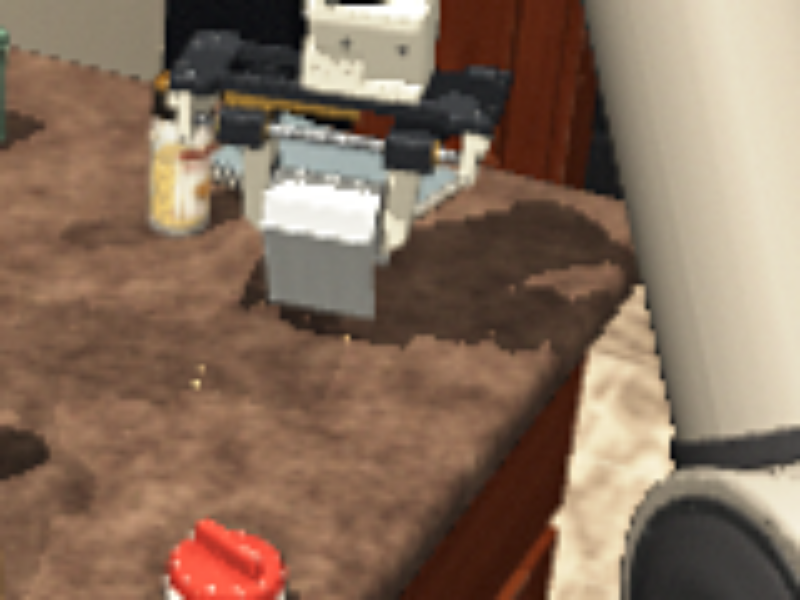

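It's now about 60° up and hanging in the pads (top face at rows 185–235, back leg at 235–315). I'll raise it slightly and shake so gravity brings it to vertical.

```bash
python3 -m crank '[[-1,0,0,-15,0],[-1,-18,0,-15,0],[-1,0,0,-15,0],[-1,-18,0,-15,0],[-1,0,0,-15,0],[-1,-18,0,-15,0],[-1,0,0,-15,0],[-1,-18,0,-15,0],[-1,0,0,-15,0],[-1,0,0,-15,0],[-1,0,0,-15,0]]' 3
python3 - <<'E'
from chk import *
delta([479.7,-165,181.5],1.784); prof(); print(); prof('top')
im,w=cloud("scene");cv2.imwrite("pics/s4.png",cv2.resize(im[160:280,330:490],(800,600))[...,::-1])
E
```

```text
time: 6.42
tool_pos: [0.5026, -0.2691, 0.2618]
tool_rot: [-3.141, -0.001, 1.785]
contact_force: [0.1, 1.0, -2.3]
opening: 0.0661
grip_force: 3.0
t 6.42 pos [ 502.6 -269.1  261.8] rot [-3.141e+00 -1.000e-03  1.785e+00] q [-0.63  0.57  1.58 -0.    0.99 -0.84] F [ 0.1  1.  -2.3] open 66.1 grip 3.0
row d [106.6  -0.2  80.3] roll 0.001
-40 5 [-45. -54. -60.]
-10 57 [  8. -79. -87.]
0 82 [ 11. -64. -74.]
10 129 [ 12. -38. -56.]
20 175 [  9.  -6. -36.]
30 95 [  4.  -9. -21.]

0 12 [12.  9.  5.]
10 8 [10.  6.  3.]
20 63 [10.  5.  0.]
30 74 [  4.  -6. -14.]
```

```bash
cat >> chk.py <<'E'
def byz(name="scene",h=3):
    p=pts(name); p=p[abs(p[:,1])<26]; s=telemetry.observe(); g=s["tool_pos"][2]*1000-159
    print("g height",round(g,1))
    for z in range(0,130,8):
        q=p[(-p[:,2]+g>=z)&(-p[:,2]+g<z+8)]
        if len(q)>3: print("worldz",z+4,len(q),"x",np.round(np.percentile(q[:,0],[10,50,90])))
E
python3 -c "
from chk import *
byz(); byz('top')"
```

```text
g height 102.8
worldz 20 23 x [-9. -6. -3.]
worldz 28 25 x [-4. -2.  3.]
worldz 36 24 x [0. 2. 5.]
worldz 44 26 x [ 4.  8. 11.]
worldz 52 25 x [10. 12. 15.]
worldz 60 31 x [14. 17. 20.]
worldz 68 25 x [19. 21. 24.]
worldz 76 27 x [22. 25. 27.]
worldz 84 34 x [28. 30. 33.]
worldz 92 44 x [28. 32. 35.]
worldz 100 50 x [26. 29. 32.]
worldz 108 76 x [12. 24. 30.]
worldz 116 53 x [ 3. 14. 20.]
g height 102.8
worldz 84 5 x [32. 34. 34.]
worldz 92 26 x [32. 33. 35.]
worldz 100 27 x [29. 31. 33.]
worldz 108 69 x [19. 25. 30.]
worldz 116 15 x [ 9. 20. 26.]
```

View pics/s4.png

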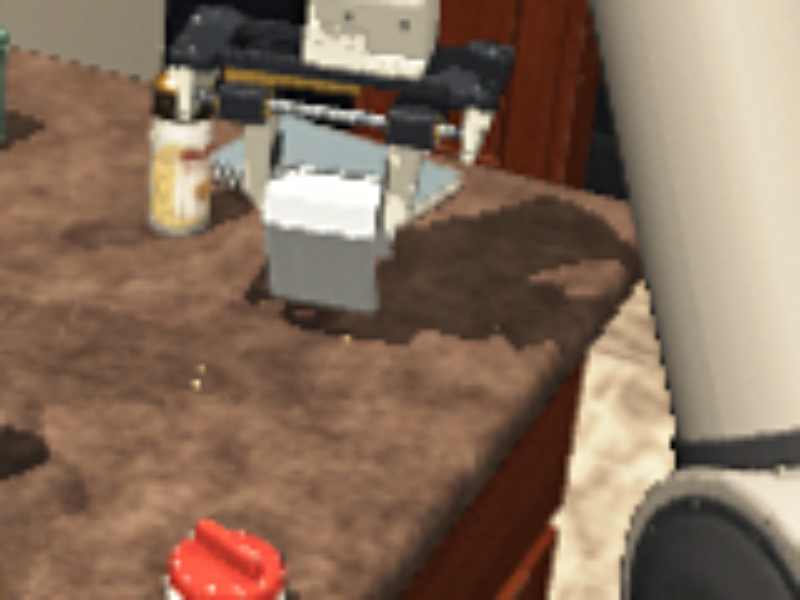

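The tilt is about 60° and the holder is hanging 11 mm above the worktop. It slipped slightly in the pads. I'll grip a little firmer, back off 60 mm, touch the foot down and drag it upright with light pressure.

```bash
python3 -m crank '[[-1,0,0,0,0],[-1,10,0,0,0],[-1,25,0,0,0],[-1,40,0,0,0],[-1,55,0,0,0],[-1,60,0,5,0],[-1,60,0,10,0],[-1,60,0,13,0],[-1,55,0,13,0],[-1,50,0,13,0],[-1,45,0,13,0]]' 5
python3 -c "
from chk import *
delta([479.7,-165,181.5],1.784); byz()"
```

```text
time: 7.58
tool_pos: [0.4935, -0.2271, 0.2487]
tool_rot: [3.141, 0.001, 1.783]
contact_force: [-0.3, -0.5, -2.2]
opening: 0.066
grip_force: 5.0
t 7.58 pos [ 493.5 -227.1  248.7] rot [3.141e+00 1.000e-03 1.783e+00] q [-0.57  0.55  1.67 -0.    0.92 -0.78] F [-0.3 -0.5 -2.2] open 66.0 grip 5.0
row d [63.7 -0.4 67.1] roll -0.001
g height 89.8
worldz 4 10 x [-5. -4. -2.]
worldz 12 23 x [-4. -1.  1.]
worldz 20 27 x [1. 3. 5.]
worldz 28 24 x [ 5.  9. 11.]
worldz 36 28 x [ 9. 12. 15.]
worldz 44 29 x [13. 16. 18.]
worldz 52 26 x [17. 20. 22.]
worldz 60 30 x [22. 25. 27.]
worldz 68 28 x [26. 30. 33.]
worldz 76 37 x [28. 32. 35.]
worldz 84 47 x [28. 32. 35.]
worldz 92 66 x [22. 28. 33.]
worldz 100 92 x [ 4. 16. 26.]
```

```bash
python3 -m crank '[[-1,0,0,2,0],[-1,-5,0,3,0],[-1,-10,0,3,0],[-1,-15,0,3,0],[-1,-20,0,3,0],[-1,-25,0,4,0],[-1,-30,0,4,0],[-1,-35,0,4,0]]' 5
python3 -c "
from chk import *
delta([479.7,-165,181.5],1.784); byz()"
```

```text
time: 8.3
tool_pos: [0.5007, -0.2606, 0.2446]
tool_rot: [-3.141, -0.0, 1.784]
contact_force: [-0.9, 0.9, -0.9]
opening: 0.0659
grip_force: 5.0
t 8.3 pos [ 500.7 -260.6  244.6] rot [-3.141 -0.     1.784] q [-0.62  0.58  1.61  0.    0.94 -0.83] F [-0.9  0.9 -0.9] open 65.9 grip 5.0
row d [97.8 -0.3 63.1] roll -0.0
g height 85.6
worldz 4 9 x [15. 17. 19.]
worldz 12 30 x [16. 18. 23.]
worldz 20 33 x [18. 20. 22.]
worldz 28 32 x [19. 23. 25.]
worldz 36 31 x [21. 26. 28.]
worldz 44 35 x [25. 27. 30.]
worldz 52 32 x [26. 29. 32.]
worldz 60 35 x [28. 31. 34.]
worldz 68 33 x [31. 33. 36.]
worldz 76 35 x [32. 35. 40.]
worldz 84 53 x [30. 35. 40.]
worldz 92 54 x [26. 31. 35.]
worldz 100 82 x [13. 21. 30.]
```

Dragging works: the tilt is now 14° from vertical. I'll do the last bit.

```bash
python3 -m crank '[[-1,-5,0,0,0],[-1,-10,0,0,0],[-1,-15,0,0,0],[-1,-20,0,0,0],[-1,-24,0,0,0],[-1,-24,0,0,0]]' 5
python3 -c "
from chk import *
delta([479.7,-165,181.5],1.784); byz()"
```

```text
time: 8.85
tool_pos: [0.5058, -0.2844, 0.2447]
tool_rot: [3.141, 0.001, 1.783]
contact_force: [-0.7, -0.2, -1.7]
opening: 0.0658
grip_force: 5.0
t 8.85 pos [ 505.8 -284.4  244.7] rot [3.141e+00 1.000e-03 1.783e+00] q [-0.64  0.61  1.57 -0.    0.97 -0.86] F [-0.7 -0.2 -1.7] open 65.8 grip 5.0
row d [122.3  -0.4  63.1] roll -0.001
g height 85.6
worldz 4 9 x [13. 16. 17.]
worldz 12 30 x [14. 16. 20.]
worldz 20 34 x [17. 20. 22.]
worldz 28 33 x [18. 21. 23.]
worldz 36 30 x [20. 24. 26.]
worldz 44 37 x [23. 25. 28.]
worldz 52 31 x [24. 27. 30.]
worldz 60 35 x [28. 30. 33.]
worldz 68 29 x [29. 32. 35.]
worldz 76 42 x [31. 34. 37.]
worldz 84 43 x [30. 33. 37.]
worldz 92 61 x [24. 29. 34.]
worldz 100 76 x [12. 19. 27.]
```

```bash
python3 -m crank '[[-1,0,0,2,0],[-1,-3,0,3,0],[-1,-6,0,4,0],[-1,-9,0,5,0],[-1,-12,0,6,0],[-1,-15,0,6,0]]' 5
python3 -c "
from chk import *
delta([479.7,-165,181.5],1.784); byz()"
```

```text
time: 9.4
tool_pos: [0.5088, -0.2983, 0.2384]
tool_rot: [-3.141, -0.001, 1.784]
contact_force: [-1.4, 0.6, -0.7]
opening: 0.066
grip_force: 5.0
t 9.4 pos [ 508.8 -298.3  238.4] rot [-3.141e+00 -1.000e-03  1.784e+00] q [-0.66  0.63  1.54  0.    0.97 -0.87] F [-1.4  0.6 -0.7] open 66.0 grip 5.0
row d [136.4  -0.3  57. ] roll -0.0
g height 79.2
worldz 4 10 x [27. 31. 33.]
worldz 12 33 x [26. 29. 32.]
worldz 20 36 x [27. 30. 32.]
worldz 28 35 x [27. 32. 35.]
worldz 36 35 x [28. 32. 35.]
worldz 44 35 x [29. 32. 37.]
worldz 52 38 x [29. 34. 37.]
worldz 60 34 x [32. 35. 37.]
worldz 68 40 x [33. 36. 38.]
worldz 76 39 x [32. 36. 39.]
worldz 84 50 x [31. 35. 38.]
worldz 92 55 x [24. 30. 35.]
worldz 100 71 x [ 8. 20. 29.]
```

```bash
python3 -m crank '[[-1,-2,0,1,0],[-1,-4,0,2,0],[-1,-6,0,3,0],[-1,-8,0,3,0],[-1,-8,0,3,0]]' 5
python3 -c "
from chk import *
delta([479.7,-165,181.5],1.784); byz()"
```

```text
time: 9.87
tool_pos: [0.5105, -0.3062, 0.2353]
tool_rot: [-3.141, -0.001, 1.784]
contact_force: [0.3, 0.1, -1.0]
opening: 0.0658
grip_force: 5.0
t 9.87 pos [ 510.5 -306.2  235.3] rot [-3.141e+00 -1.000e-03  1.784e+00] q [-0.67  0.64  1.53  0.    0.97 -0.88] F [ 0.3  0.1 -1. ] open 65.8 grip 5.0
row d [144.5  -0.3  53.8] roll -0.0
g height 76.3
worldz 4 9 x [32. 36. 38.]
worldz 12 37 x [31. 35. 38.]
worldz 20 41 x [31. 35. 37.]
worldz 28 34 x [30. 34. 38.]
worldz 36 38 x [31. 34. 39.]
worldz 44 38 x [32. 35. 38.]
worldz 52 44 x [31. 35. 38.]
worldz 60 36 x [31. 35. 39.]
worldz 68 38 x [33. 36. 39.]
worldz 76 41 x [33. 35. 38.]
worldz 84 49 x [30. 35. 39.]
worldz 92 67 x [17. 27. 34.]
worldz 100 51 x [ 9. 17. 26.]
```

The holder is upright (back face vertical at tool x ≈ 35). I'll release, lift and look at it.

```bash
python3 -m crank '[[0.5,0,0,0,0],[0.7,0,0,0,0],[1,0,0,0,0],[1,0,0,0,0],[1,0,0,0,0],[1,0,0,-30,0],[1,0,0,-65,0],[1,0,0,-65,0],[1,0,0,-65,0]]'
python3 - <<'E'
from chk import *
delta([507.8,-293.5,228],3.354)
for n in("scene","top"):
    im,w=cloud(n); p=w.reshape(-1,3); sat=im.reshape(-1,3).max(1).astype(int)-im.reshape(-1,3).min(1)
    b=p[(np.linalg.norm(p[:,:2]-[.508,-.2935],axis=1)<.07)&(sat<30)]
    for z0,z1 in((.094,.105),(.075,.105),(.015,.04),(.04,.07)):
        q=b[(b[:,2]>z0)&(b[:,2]<z1)]
        if len(q)>5:
            r=cv2.minAreaRect((q[:,:2]*1000).astype(np.float32)); print(n,z0,len(q),np.round(r[0],1),np.round(r[1],1),round(r[2],1),round(np.median(q[:,2])*1000,1))
    if n=="scene": cv2.imwrite("pics/s5.png",cv2.resize(im[160:280,330:490],(800,600))[...,::-1])
E
```

```text
time: 10.67
tool_pos: [0.511, -0.3063, 0.303]
tool_rot: [3.138, 0.004, 1.784]
contact_force: [0.2, -0.6, -1.3]
opening: 0.0921
grip_force: 0.0
t 10.67 pos [ 511.  -306.3  303. ] rot [3.138 0.004 1.784] q [-0.67  0.56  1.46 -0.    1.11 -0.88] F [ 0.2 -0.6 -1.3] open 92.1 grip 0.0
row d [13.5 -0.6 75. ] roll -1.57
scene 0.094 92 [ 504.7 -289.2] [64.4 27.7] 10.8 97.1
scene 0.075 251 [ 505.5 -293.3] [66.4 52. ] 12.6 90.4
scene 0.015 173 [ 490.9 -289.7] [91.  49.2] 53.8 27.7
scene 0.04 197 [ 505.1 -291.8] [65.9 51.8] 13.5 55.5
top 0.094 144 [ 511.7 -289.4] [57.8 26. ] 14.6 96.2
top 0.075 345 [ 507.9 -290.3] [66.2 45.5] 10.9 92.6
top 0.015 64 [ 503.3 -269.6] [64.7  4.1] 12.6 27.9
top 0.04 77 [ 503.7 -270. ] [65.3  3. ] 13.4 54.4
```

View pics/s5.png

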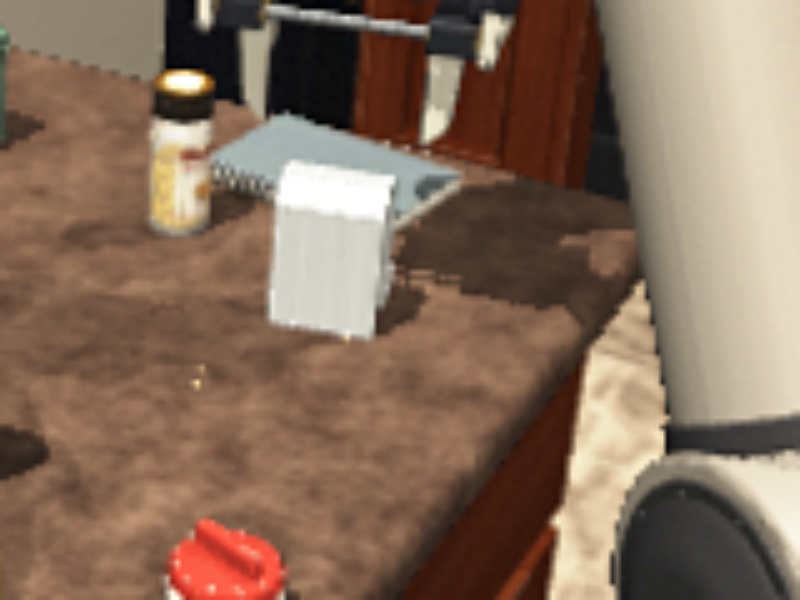

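It stands upright on its feet (crop columns 270–395, rows 160–335). Next I turn the gripper 90° above it to grip across the legs.

```bash
python3 -m crank '[[1,15,0,0,-1.575],[1,15,0,0,-1.575],[1,15,0,0,-1.575],[1,15,0,0,-1.575],[1,15,0,0,-1.575],[1,15,0,0,-1.575],[1,15,0,0,-1.575],[1,15,0,0,-1.575],[1,15,0,0,-1.575],[1,15,0,0,-1.575],[1,15,0,0,-1.575],[1,15,0,0,-1.575]]'
python3 -m crank '[[1,0,0,0,-0.07],[1,0,0,0,-0.07],[1,0,0,0,-0.07]]'
python3 -c "
from h import *
delta([507.5,-291.5,229],3.36)"
```

```text
time: 11.77
tool_pos: [0.507, -0.2911, 0.299]
tool_rot: [3.139, -0.002, -2.993]
contact_force: [-0.1, 0.8, -0.3]
opening: 0.0922
grip_force: 0.0
time: 12.02
tool_pos: [0.5071, -0.2912, 0.2995]
tool_rot: [3.14, -0.002, -2.932]
contact_force: [-0.0, 0.4, 1.1]
opening: 0.0915
grip_force: 0.0
t 12.02 pos [ 507.1 -291.2  299.5] rot [ 3.140e+00 -2.000e-03 -2.932e+00] q [-0.65  0.55  1.5  -0.    1.1  -2.43] F [-0.   0.4  1.1] open 91.5 grip 0.0
row d [-0.4 -0.5 70.5] roll -0.009
```

```bash
python3 -m crank '[[1,0,0,30,-0.01],[1,0,0,60,-0.01],[1,0,0,70,-0.01],[1,0,0,70,-0.01],[-1,0,0,70,-0.01],[-1,0,0,70,-0.01],[-1,0,0,70,-0.01],[-1,0,0,70,-0.01],[-1,0,0,70,-0.01],[-1,0,0,70,-0.01],[-1,0,0,70,-0.01],[-1,0,0,70,-0.01]]' 12
python3 -m crank '[[-1,0,0,0,0],[-1,0,0,0,0],[-1,0,0,0,0],[-1,0,0,-20,0],[-1,0,0,-50,0],[-1,0,0,-85,0],[-1,0,0,-120,0],[-1,0,0,-155,0],[-1,0,0,-180,0],[-1,0,0,-190,0],[-1,0,0,-190,0],[-1,0,0,-190,0]]' 15
python3 - <<'E'
from h import *
delta([498,233,420],1.756)
im,w=cloud("scene");cv2.imwrite("pics/s6.png",im[0:300,240:640][...,::-1])
E
```

```text
time: 13.02
tool_pos: [0.5075, -0.2916, 0.2311]
tool_rot: [-3.14, 0.001, -2.919]
contact_force: [0.6, -0.7, 0.1]
opening: 0.044
grip_force: 12.0
time: 14.02
tool_pos: [0.5072, -0.2911, 0.4192]
tool_rot: [3.14, -0.001, -2.919]
contact_force: [-0.2, -1.0, -2.7]
opening: 0.0441
grip_force: 14.9
t 14.02 pos [ 507.2 -291.1  419.2] rot [ 3.140e+00 -1.000e-03 -2.919e+00] q [-0.65  0.44  1.33  0.    1.37 -2.45] F [-0.2 -1.  -2.7] open 44.1 grip 14.9
row d [-1.066e+02  5.132e+02 -1.000e-01] roll 1.608
```

View pics/s6.png

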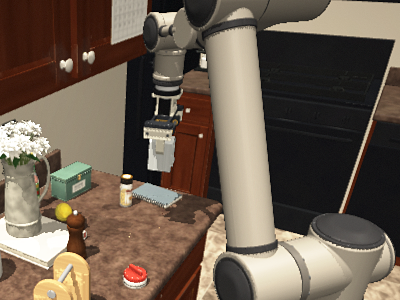

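The holder is held upright across the legs (crop 160,150). I'll carry it at feet height of about 188 mm over to the rack.

```bash
python3 -m crank '[[-1,-5,20,0,0.05],[-1,-12,55,0,0.16],[-1,-20,95,0,0.28],[-1,-28,135,0,0.41],[-1,-36,175,0,0.53],[-1,-44,215,0,0.66],[-1,-53,255,0,0.78],[-1,-61,295,0,0.9],[-1,-69,335,0,1.03],[-1,-77,375,0,1.15],[-1,-85,410,0,1.26],[-1,-90,435,0,1.35]]' 15
python3 -c "
from h import *
delta([498,233.5,420],1.756)"
```

```text
time: 15.07
tool_pos: [0.4991, 0.1439, 0.4181]
tool_rot: [-3.137, -0.002, 2.067]
contact_force: [0.6, -0.4, -2.1]
opening: 0.0443
grip_force: 14.9
t 15.07 pos [499.1 143.9 418.1] rot [-3.137e+00 -2.000e-03  2.067e+00] q [ 0.13  0.32  1.51 -0.    1.31 -0.36] F [ 0.6 -0.4 -2.1] open 44.3 grip 14.9
row d [79.4 41.7 -1.9] roll 0.311
```

```bash
python3 -m crank '[[-1,0,0,0,0],[-1,0,0,0,0],[-1,0,0,0,0]]'
python3 -c "
from h import *
delta([498,233.5,420],1.756)"
```

```text
time: 15.32
tool_pos: [0.4995, 0.142, 0.4188]
tool_rot: [-3.138, -0.001, 2.074]
contact_force: [-0.7, 0.5, -2.3]
opening: 0.0438
grip_force: 15.0
t 15.32 pos [499.5 142.  418.8] rot [-3.138e+00 -1.000e-03  2.074e+00] q [ 0.13  0.32  1.51 -0.    1.31 -0.37] F [-0.7  0.5 -2.3] open 43.8 grip 15.0
row d [80.9 42.8 -1.3] roll 0.318
```

```bash
python3 -m crank '[[-1,25,13,0,0.1],[-1,55,28,0,0.2],[-1,81,43,0,0.3],[-1,81,43,0,0.318],[-1,81,43,0,0.318],[-1,81,43,0,0.318],[-1,81,43,0,0.318]]' 15
python3 - <<'E'
from h import *
delta([498,233.5,420],1.756)
c=np.array([.498,.2335]);y=.185;ex=np.array([np.cos(y),np.sin(y)]);ey=np.array([-np.sin(y),np.cos(y)])
for n in("scene","top"):
    im,w=cloud(n);p=w.reshape(-1,3);sat=im.reshape(-1,3).max(1).astype(int)-im.reshape(-1,3).min(1)
    u=(p[:,:2]-c)@ex*1000;v=(p[:,:2]-c)@ey*1000;z=p[:,2]*1000
    k=(abs(u)<25)&(abs(v)<38)&(z>118)&(z<142)
    print(n,"bar",k.sum(),np.round(np.percentile(u[k],[5,50,95]),1),np.round(np.percentile(z[k],[50,95]),1), "slope",np.polyfit(v[k],u[k],1) if k.sum()>10 else 0)
    k=(abs(u)<55)&(abs(v)<75)&(z>80)&(z<165);
    for lo,hi in((-75,-40),(40,75)):
        q=k&(v>lo)&(v<hi)&(abs(u)<45)&(z<150); print("cheek",q.sum(),np.round(np.percentile(v[q],[3,50,97]),1) if q.sum() else 0,np.round(np.percentile(u[q],[2,98]),1) if q.sum() else 0)
    k=(abs(u)<60)&(abs(v)<60)&(z>183)&(z<290)&(sat<30)
    if k.sum()>10: print("holder",k.sum(),"z",np.round(np.percentile(z[k],[1,99])),"u",np.round(np.percentile(u[k],[2,50,98]),1),"v",np.round(np.percentile(v[k],[2,98]),1))
    if n=="scene": cv2.imwrite("pics/s7.png",cv2.resize(im[150:350,230:380],(450,600))[...,::-1])
E
```

```text
time: 15.9
tool_pos: [0.4988, 0.2323, 0.4203]
tool_rot: [-3.141, 0.001, 1.754]
contact_force: [1.2, 0.4, -2.5]
opening: 0.0442
grip_force: 15.0
t 15.9 pos [498.8 232.3 420.3] rot [-3.141e+00  1.000e-03  1.754e+00] q [ 0.3   0.38  1.43 -0.    1.34  0.11] F [ 1.2  0.4 -2.5] open 44.2 grip 15.0
row d [ 1.4 -0.6  0.3] roll -0.002
scene bar 92 [-6.4 -3.3  3.2] [134.2 136.9] slope [-0.00799492 -2.72252001]
cheek 703 [-57.6 -49.6 -46.3] [-44.1  41.8]
cheek 949 [51.4 56.7 60.4] [-43.4  39.8]
holder 1330 z [192. 288.] u [-41.8 -11.6  21.9] v [-28.9  33.4]
top bar 24 [-2.6  2.3  7.1] [133.6 136.1] slope [0.11406064 5.80652982]
cheek 143 [-62.4 -56.9 -42.1] [-41.7  42.5]
cheek 0 0 0
```

View pics/s7.png

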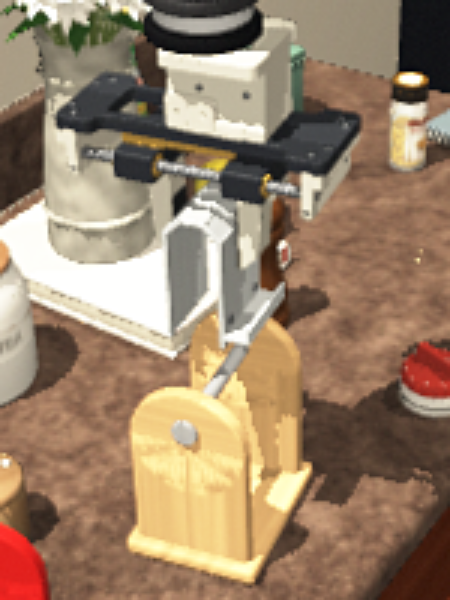

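The holder is above the bar with the ledge towards the robot. The legs (u ±22) straddle the bar (u ≈ 0), and the ends clear the cheeks. I'll descend.

```bash
python3 -m crank '[[-1,1,0,15,0],[-1,1,0,35,0],[-1,1,0,55,0],[-1,1,0,75,0],[-1,1,0,95,0],[-1,1,0,110,0],[-1,1,0,125,0],[-1,1,0,135,0],[-1,1,0,140,0],[-1,1,0,140,0],[-1,1,0,140,0]]' 15
python3 -m crank '[[-1,0,0,1,0],[-1,0,0,2,0],[-1,0,0,3,0],[-1,0,0,4,0],[-1,0,0,5,0],[-1,0,0,5,0]]' 15
```

```text
time: 16.92
tool_pos: [0.4986, 0.2346, 0.2812]
tool_rot: [3.141, 0.0, 1.754]
contact_force: [0.2, 0.2, -1.3]
opening: 0.0441
grip_force: 15.0
time: 17.42
tool_pos: [0.4982, 0.2348, 0.2756]
tool_rot: [-3.141, 0.0, 1.754]
contact_force: [-0.3, 0.4, -1.8]
opening: 0.0441
grip_force: 15.0
```

```bash
python3 -m crank '[[-1,0,0,1,0],[-1,0,0,1,0],[-1,0,0,2,0],[-1,0,0,2,0],[-1,0,0,2,0]]' 15
python3 -m crank '[[-1,0,0,0.5,0],[-1,0,0,1,0],[-1,0,0,1,0],[-1,0,0,1,0]]' 15
```

```text
time: 17.83
tool_pos: [0.4983, 0.2348, 0.2736]
tool_rot: [-3.141, 0.0, 1.754]
contact_force: [-0.2, -0.1, -2.2]
opening: 0.0441
grip_force: 15.0
time: 18.17
tool_pos: [0.4983, 0.2348, 0.2732]
tool_rot: [3.141, 0.0, 1.754]
contact_force: [-1.5, -1.3, 3.0]
opening: 0.0442
grip_force: 15.0
```

Contact is at TCP 273 mm, exactly the expected hung height, with about 5 N of support. I'll release gently.

```bash
python3 -m crank '[[-1,0,0,0,0],[-1,0,0,0,0],[-0.03,0,0,0,0],[-0.02,0,0,0,0],[0,0,0,0,0],[0.03,0,0,0,0],[0.1,0,0,0,0],[0.25,0,0,0,0],[0.5,0,0,0,0],[0.7,0,0,0,0],[0.7,0,0,0,0],[0.7,0,0,0,0]]' 5
python3 -m crank '[[0.7,0,0,0,0],[0.7,0,0,-5,0],[0.7,0,0,-20,0],[0.7,0,0,-45,0],[0.7,0,0,-80,0],[0.7,0,0,-120,0],[0.7,0,0,-140,0],[0.7,0,0,-140,0],[0.7,0,0,-140,0],[0.7,0,0,-140,0]]'
python3 - <<'E'
from h import *
c=np.array([.498,.2335]);y=.185;ex=np.array([np.cos(y),np.sin(y)]);ey=np.array([-np.sin(y),np.cos(y)])
for n in("scene","top"):
    im,w=cloud(n);p=w.reshape(-1,3);sat=im.reshape(-1,3).max(1).astype(int)-im.reshape(-1,3).min(1)
    u=(p[:,:2]-c)@ex*1000;v=(p[:,:2]-c)@ey*1000;z=p[:,2]*1000
    k=(abs(u)<60)&(abs(v)<36)&(z>30)&(z<160)&(sat<30)
    for a in range(30,160,10):
        q=k&(z>=a)&(z<a+10)
        if q.sum()>4: print(n,a,q.sum(),"u",np.round(np.percentile(u[q],[3,50,97])),"v",np.round(np.percentile(v[q],[3,97])))
    print(np.percentile(z[k],[90,98]))
    if n=="scene": cv2.imwrite("pics/s8.png",cv2.resize(im[200:350,230:380],(600,600))[...,::-1])
E
```

```text
time: 19.17
tool_pos: [0.4983, 0.2348, 0.2727]
tool_rot: [-3.142, 0.0, 1.754]
contact_force: [-1.0, 0.5, -0.3]
opening: 0.0764
grip_force: 0.0
time: 20.0
tool_pos: [0.498, 0.2347, 0.4119]
tool_rot: [-3.14, 0.0, 1.754]
contact_force: [-0.1, 0.3, -0.6]
opening: 0.0781
grip_force: 0.0
scene 40 13 u [-29. -26. -20.] v [-31.  -1.]
scene 50 56 u [-37. -35. -18.] v [-29.  20.]
scene 60 16 u [-38. -35. -18.] v [-26.  20.]
scene 70 7 u [-19. -19. -18.] v [-24. -12.]
scene 80 10 u [-20. -19. -19.] v [-27. -10.]
scene 90 15 u [-21. -20. -19.] v [-27.  -3.]
scene 100 18 u [-22. -20. -20.] v [-27.   3.]
scene 110 20 u [-22. -21. -20.] v [-23.  10.]
scene 120 66 u [-22. -20.  21.] v [-27.  19.]
scene 130 197 u [-17.  -7.  17.] v [-28.  23.]
scene 140 43 u [-10.   2.   8.] v [-26.  24.]
[139.87661209 141.18438525]
top 40 7 u [-28. -25. -17.] v [-29. -24.]
top 50 10 u [-33. -20.  15.] v [-29. -23.]
top 130 45 u [-13.   1.  19.] v [-35. -23.]
[139.45138515 140.51238548]
```

View pics/s8.png

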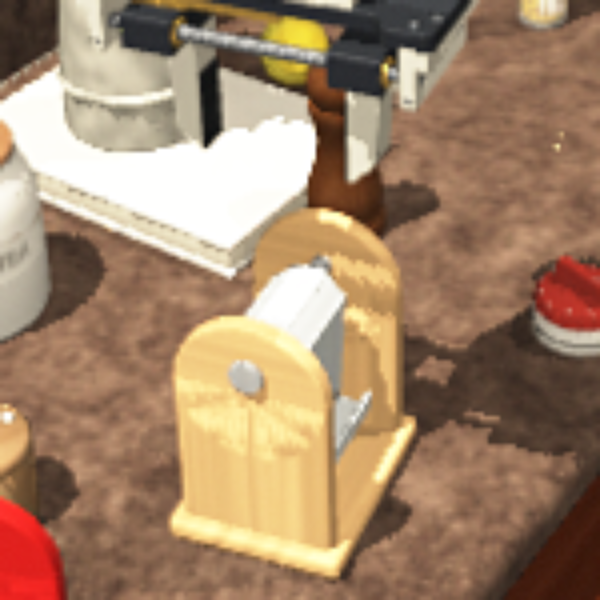

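The holder hangs on the bar (crop 300,310) with its top at 140 mm and its ledge on the robot side (u ≈ −37). The gripper is clear. I'll let it settle and hand in.

```bash
python3 -m crank '[[0.7,0,0,0,0],[0.7,0,0,0,0],[0.7,0,0,0,0],[0.7,0,0,0,0],[0.7,0,0,0,0],[0.7,0,0,0,0],[0.7,0,0,0,0],[0.7,0,0,0,0],[0.7,0,0,0,0],[0.7,0,0,0,0],[0.7,0,0,0,0],[0.7,0,0,0,0]]'
python3 -c "
from cell import ticket
print(ticket.hand_in())"
```

```text
time: 21.1
tool_pos: [0.4983, 0.2348, 0.4127]
tool_rot: [3.142, 0.0, 1.754]
contact_force: [0.5, 0.3, -0.2]
opening: 0.078
grip_force: 0.0
the job is handed in; nothing more can be done
None
```

The recipe-card holder hangs fully down over the wooden rack's bar with its ledge facing the robot; I handed the job in at 21 s with the gripper clear, without re-measuring the four loose items afterwards.

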